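# Clamp a bored block in a drilling jig with a slip-clutch thumbscrew

### The arm

A 7-joint arm with a two-finger parallel gripper is mounted at the origin on the work surface. World frame = base frame: x ahead of the robot, y to its left, z up, the work surface at z = 0. Lengths are in m, angles in rad, forces in N, time in s.
With the tool pointing down it reaches from about 0.425 to 0.95 m from the base axis. Payload 16.7 kg.
Tool frame: the origin (TCP) lies on the mounting face of the last link; the fingertips stand 199 mm ahead of it and the grasp point (between the pads) lies 180 mm ahead of it; y points along the fingers, z is the direction in which the jaws open and shut, and the axes are right-handed (so a half turn about y gives the same grasp; the last joint's range is limited). The gripper opens to 94 mm and grips with 3 to 60 N. Pads are 16 mm wide; open, the fingers measure 119 mm over their backs; the gripper's body (75 mm by 177 mm) begins 78 mm behind the grasp point.
Start: joints at [1.099, 0.426, 0.074, 1.606, -0.034, 1.111, -0.067], TCP at [0.214, -0.64, 0.405] pointing down, gripper open.
Joint ranges: [-2.85, 2.85], [-0.5, 2.14], [-1.23, 1.37], [0.21, 2.46], [-1.02, 4.16], [0.16, 2.05], [-2.73, 2.73]. Speed limits (rad/s): [1.89, 1.89, 2.39, 2.39, 3.01, 3.01, 3.01].

### API

Orientations are given as a unit quaternion [x, y, z, w].
In Python, from bench import r gives the robot as it stands. Calls block until the motion is done:
- r.move_to(position, orientation): joint-space move of the TCP to a pose.
- r.move_straight(position, rate=0.15, ori=None, stop_force=None): straight line of the TCP; ori=None keeps the orientation; rate is the mean speed in m/s. With stop_force (N) it stops when the force on the tool has changed by that much, and returns True; else False.
- r.move_j(angles): joint-space move.
- r.let_go() and r.gripper_close(): open the fingers fully, or close them until they stop; the grip force is fixed at half the most.
- r.dwell(seconds).
- r.ik(position, orientation): joint angles nearest the present ones, or None.
- r.get_obs(): the state.
- r.capture(name): name is "side" or "top"; returns a dict with "img" (400x640x3 uint8, blue, green, red), "intrinsics" (3x3 intrinsics, pixels), "R" (3x3) and "t" (3): a world point X has camera coordinates R X + t. Camera axes: x right, y down, z forward; pixel columns grow to the right and rows downward; lengths in m; the calibration is good to about 2 mm. A picture is of the moment at which its call begins. There is no depth.
A pose or a line that the arm cannot do raises r.Unreachable and nothing moves.
- r.finish_job(): hands the job in, once; it reports no verdict.
The state is a dict: "time": time; "q": joint angles; "qd": joint speeds; "tau": joint torques, N m; "eef_pos": TCP position; "eef_rot": TCP orientation; "contact_force": force on the tool from outside, world axes, zero at the start; "ft_torque": the same for the moment, N m; "opening": finger opening in m.
Only numpy, scipy, OpenCV 4.12 (cv2) and the standard library are available. Lean on these libraries where they do the work, as an engineer would, in place of code of your own. Each camera call takes 0.05 s, during which the arm holds its last target. There are 200 camera calls.

### The job

Put the bored wooden block gently down flat into the drilling jig, lengthwise along the fence and up against the end stop. Then tighten the jig's thumbscrew clockwise until its drag clutch slips for the first time, stop there at once (turn on no more than about 15 degrees) and let go, so that the block stays clamped between jaw and fence. Leave the other things on the bench alone.

Things in the scene. Friction and masses are not known exactly. Their poses are not given: they have to be found in the camera images.
- blank_mid (a point): centre (half-way up) of the bored block: a loose pine block 100 x 50 x 55 mm (x, y, z), 0.15 to 0.25 kg, with a 26 mm round hole bored 30 mm deep into the middle of its top; x along its length, z up. It starts standing on the bench, hole upwards. Either end may go against the end stop.
- jig: drilling jig, screwed to the bench: plywood base 160 x 215 mm (x -80 to 80, y -75 to 140), 12 mm thick, that carries fence, end stop, jaw, gear housing and thumbscrew. Origin on its underside, below the middle of the block's place; z up. The block lies between fence (-y side) and jaw (+y side), lengthwise along x, one end against the end stop (+x end).
- fence (a point): middle of the top edge of the fence's face: a dark wood bar 90 mm long (x), 18 mm thick, top 32 mm above the bench, its face turned to +y in the jig's plane y = -25 mm; axes as the jig's
- stop (a point): middle of the top edge of the end stop's face: a dark wood bar 46 mm wide (y), 15 mm thick, top 32 mm above the bench, its face turned to -x in the jig's plane x = 50 mm; axes as the jig's
- jaw_face (a point): middle of the top edge of the metal jaw's front face (turned to -y): 64 mm long, 14 mm thick, top 34 mm above the bench. Starts fully open at jig y = 41 mm; slides to -y, 6 mm per rad of the screw, 24 mm at most. A wooden pad 44 mm long stands 2 to 7 mm proud of this face: not measured, and it stays so. The block thus has 9 to 14 mm of play between fence and pad at first.
- housing (a point): middle of the top of the grey gear housing behind the jaw (jig x = 0, y = 100 mm), 60 x 46 mm, top 38 mm above the bench; the thumbscrew stands upright on it
- seat (a point): where blank_mid lies when the block is seated: against fence and end stop and flat on the base, 39.5 mm above the bench; axes as the jig's.
- wing (a point): middle of the thumbscrew's flat steel wing, to be gripped from above: 40 mm long (its x), 9 mm thick (its y), 30 mm high, 50 to 80 mm above the bench; below it a collar 32 mm in diameter. Starts lengthwise along the jig's x; turns about its upright axis, clockwise from above closes the jaw. A grip of 30 N or more holds it.
- clutch (a joint): slip of the drag clutch (rad): turn of the wing relative to its spindle; 0 at first, grows only while slipping clockwise, stays when let go. Turning takes about 0.15 N m while the jaw runs free; when pad, block and fence meet it rises within 0.1 rad to 0.25 N m: there the clutch slips and it rises no more. At a halt both relax by up to 0.09 N m. Jaw then squeezes with about 18 N and stays so.
- offcut: bystander: wooden offcut 60 x 32 x 18 mm lying between block and jig; origin at its underside
- plane: bystander: block plane 150 x 52 mm, 50 mm high, beyond the jig; origin at its underside
- chisel: bystander: chisel 220 mm long lying near the robot; origin at its underside
- glue: bystander: upright white glue bottle, 56 mm in diameter, 160 mm high; origin at its underside
- mallet: bystander: wooden mallet 250 mm long, head 100 mm wide and 50 mm high; origin at its underside
- square: bystander: try square lying flat, stock 100 mm, blade 150 mm; origin at the underside of the stock
- cup: bystander: steel cup, 72 mm in diameter, 90 mm high; origin at its underside
There are look-alikes about, which are no part of the job. Leave any green, orange or pink look-alike of the part that bears blank_mid alone.

How it is judged:
On the way, in this order (a step that is already met when the one before it is completed fails the run):
1. the bored block, let go, lies flat in the jig between fence and jaw, within 3 mm of the end stop (z of blank_mid in the frame of seat below 0.003 m and x of blank_mid in the frame of seat above -0.003 m and y of blank_mid in the frame of seat between -0.003 and 0.016 m and contact force between blank and the fingers below 0.05 N and value of joint clutch below 0.03 rad), for 0.2 s.
2. the clutch has slipped (value of joint clutch above 0.05 rad), for 0.1 s.
At the end, for the whole second after the job is handed in: the block lies flat in the jig (2 degrees), along the fence (2.5 mm, 2 degrees) and against the end stop (3 mm), clamped (contact forces between block and jig, all sides added up, above 25 N), at rest; the clutch has slipped by 0.05 to 0.35 rad in all; the robot has let go (x of blank_mid in the frame of seat between -0.003 and 0.002 m and y of blank_mid in the frame of seat between -0.0025 and 0.0025 m and z of blank_mid in the frame of seat below 0.002 m and angle between blank_mid's own z axis and vertical below 0.035 rad and angle between the x axis of blank_mid and the x axis of seat, either way round below 0.035 rad and contact force between blank and jig above 25 N and value of joint clutch between 0.05 and 0.35 rad and linear speed of blank below 0.01 m/s); the robot touches nothing.
It fails at once if the clutch was run on, more than 0.35 rad (20 degrees) of slip (value of joint clutch above 0.35 rad).
It fails at once if while held, the block was rammed on the jig with more than 80 N (all contacts added up) (contact force between blank and jig above 80 N and contact force between blank and the fingers above 0.5 N).
It fails at once if a bystander was moved by more than 20 mm (distance of any of offcut, plane, chisel, glue, mallet, square, cup from where it was at the start of the episode above 0.02 m).
It also fails if it takes over 72 s, if anything falls off the work surface, if the arm or the gripper's body presses on something with over 40 N, if the wrist force passes 120 N, or if a joint passes its speed limit or range.

## Working session

There is one attempt and no reset: what is moved stays moved. The work goes in short steps, each a Python script; the robot and the scene stay as the last script left them, time stands still between calls to the robot, and variables do not carry over. Pictures are saved under pics/ and viewed, about 8 in all and at most 12, crops included, and the job is handed in when it is done.

```bash
mkdir -p pics; ls
python3 - <<'E'
from bench import r
import cv2
for n in("side","top"):
    c=r.capture(n);cv2.imwrite(f"pics/{n}0.png",c["img"]);print(n,c["intrinsics"].tolist(),c["R"].round(4).tolist(),c["t"].round(4).tolist(),(-c["R"].T@c["t"]).round(3))
o=r.get_obs();print(o)
E
```

```text
pics
side [[416.22982711354314, 0.0, 315.8090037927692], [0.0, 416.22982711354314, 186.48773057102127], [0.0, 0.0, 1.0]] [[-0.9365, -0.3503, -0.0168], [-0.2356, 0.664, -0.7096], [0.2598, -0.6606, -0.7044]] [0.4982, 0.2173, 1.017] [0.254 0.702 0.879]
top [[452.53820508452765, 0.0, 320.9039439740796], [0.0, 452.53820508452765, 196.41780607308746], [0.0, 0.0, 1.0]] [[-0.0235, -0.9997, -0.0001], [-0.9788, 0.023, -0.2035], [0.2034, -0.0046, -0.9791]] [-0.0107, 0.5494, 1.2449] [ 0.284 -0.018  1.331]
{'time': 0.1, 'q': array([ 1.09854408,  0.42667469,  0.07386637,  1.60651494, -0.03413148,
        1.11082032, -0.06710236]), 'qd': array([ 2.17129185e-03, -3.25125503e-03,  1.90848244e-03, -1.86218103e-04,
       -3.70241607e-05,  4.24867681e-04, -1.07615265e-03]), 'tau': array([ 8.15789070e-03, -9.37462449e+01,  3.67686644e+00, -4.55036008e+01,
       -4.85544303e-02,  1.69381220e-02,  1.30722738e-04]), 'eef_pos': array([ 0.21403123, -0.63999937,  0.4040548 ]), 'eef_rot': array([-0.11368096,  0.69832282, -0.69752252,  0.11350865]), 'contact_force': array([0.39493233, 0.310598  , 0.07000785]), 'ft_torque': array([ 0.02540136,  0.00809202, -0.04264476]), 'opening': 0.0939600427053164}
```

View pics/top0.png

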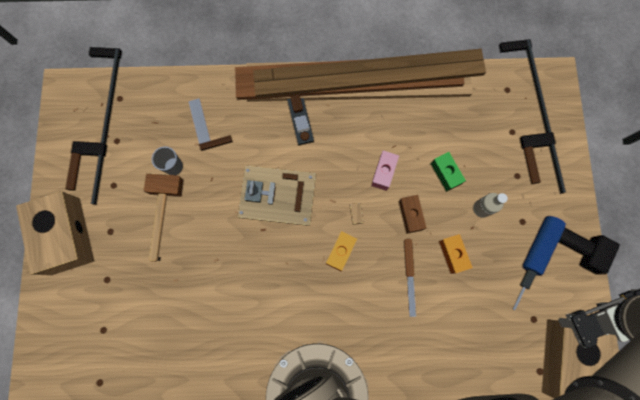

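View pics/side0.png

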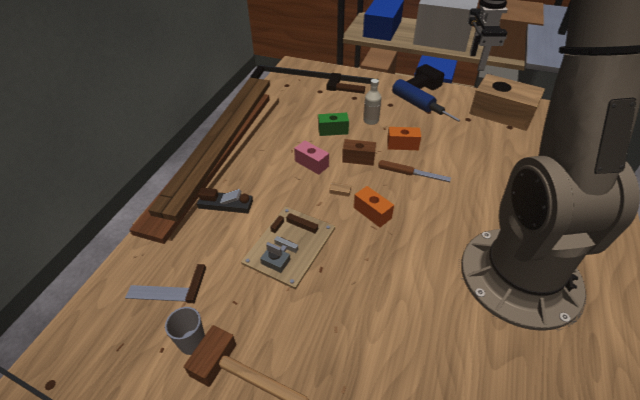

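```bash
cat > h.py <<'E'
import numpy as np,cv2
def ray(c,px,z):
    d=c["R"].T@np.linalg.inv(c["intrinsics"])@np.array([px[0],px[1],1.]);o=-c["R"].T@c["t"]
    return o+d*(z-o[2])/d[2]
def proj(c,X):
    p=c["intrinsics"]@(c["R"]@np.asarray(X,float)+c["t"]);return p[:2]/p[2]
E
python3 - <<'E'
import cv2,numpy as np
a=cv2.imread("pics/top0.png");b=cv2.imread("pics/side0.png")
f=lambda i,x,y,w,h,s:cv2.resize(i[y:y+h,x:x+w],None,fx=s,fy=s,interpolation=cv2.INTER_CUBIC)
A=f(a,230,160,100,75,4);B=f(a,325,150,100,75,4)
C=f(b,235,200,100,75,4);D=f(b,300,110,100,75,4)
cv2.imwrite("pics/crop1.png",np.vstack([np.hstack([A,B]),np.hstack([C,D])]))
E
```

```text
(no output)
```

View pics/crop1.png

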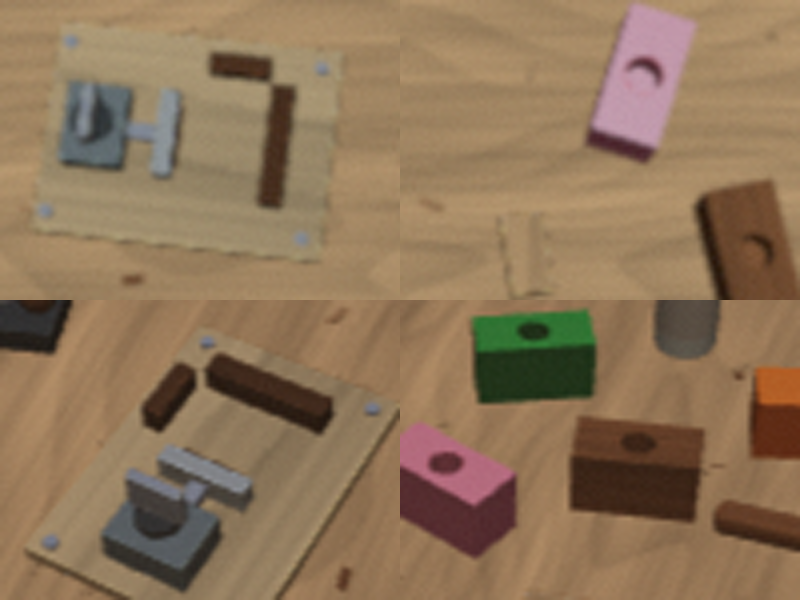

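Candidates, in the top view: brown (413,213), pink (385,170), green (448,170), orange (456,254) and (342,251). The brown wooden one fits: it is the only one with wood grain, and the offcut (355,213) lies between it and the jig. Jig, from the crop: the fence is the bar at (299,197), the stop at (290,176), the jaw at (271,193) and the wing at (252,188).

Run:
```python
from bench import r
import cv2,numpy as np
from h import *
T=r.capture("top");S=r.capture("side")
S8=lambda c:cv2.resize(c["img"],None,fx=8,fy=8,interpolation=cv2.INTER_CUBIC)
ip=lambda p:(np.asarray(p)+.5)/8-.5
def blobs(c,box,mf,z,mina):
    x,y,w,h=box;im=S8(c);m=np.zeros(im.shape[:2],np.uint8)
    m[y*8:(y+h)*8,x*8:(x+w)*8]=mf(im)[y*8:(y+h)*8,x*8:(x+w)*8]*255
    out=[]
    for k in cv2.findContours(m,cv2.RETR_EXTERNAL,cv2.CHAIN_APPROX_NONE)[0]:
        if cv2.contourArea(k)<mina*64: continue
        b=ip(cv2.boxPoints(cv2.minAreaRect(k)));P=np.array([ray(c,p,z)[:2] for p in b])
        e=P[1]-P[0];f=P[2]-P[1];L=e if np.hypot(*e)>np.hypot(*f) else f
        print(b.mean(0).round(1),"ctr",P.mean(0).round(4),"sides",np.hypot(*e).round(4),np.hypot(*f).round(4),"yaw deg",np.degrees(np.arctan(L[1]/L[0])).round(1) if abs(L[0])>1e-6 else 90)
f=lambda im:im.astype(int)
rdk=lambda t:(lambda im:(im[...,2]<t)&(im[...,2].astype(int)-im[...,0]>12))
print("fence/stop top");blobs(T,(275,168,40,48),rdk(100),.032,20)
print("block top");blobs(T,(395,190,40,48),rdk(125),.055,100)
for t in (75,85,95,105,115):blobs(T,(395,190,40,48),lambda im:(im[...,2]>t)&(im[...,2]<135)&(im[...,2].astype(int)-im[...,0]>12),.055,100)
# screws & corners (top)
for n,pts,z in(("corners",[(62,25),(342,52),(320,260),(35,230)],.012),("screws",[(71,41),(321,68),(301,238),(44,210)],.013)):
    P=np.array([ray(T,(230+(u+.5)/4-.5,160+(v+.5)/4-.5),z)[:2] for u,v in pts]);print(n,P.round(4).tolist(),"ctr",P.mean(0).round(4),[np.hypot(*(P[i]-P[i-3])).round(3) for i in range(4)])
for n,uv,z in(("fencetopmid side",(268,393),.032),("wingtop mid side",(158,484),.08)):
    print(n,ray(S,(235+uv[0]/4,200+(uv[1]-300)/4),z).round(4))
print("hole side",ray(S,(300+(638-400)/4,110+(441-300)/4),.055).round(4))
print("wing top",ray(T,(230+88/4,160+104/4),.075).round(4),"jawtop",ray(T,(230+166/4,160+133/4),.034).round(4))
im=np.hstack([cv2.resize(T["img"][190:240,390:440],(400,400),interpolation=cv2.INTER_CUBIC),cv2.resize(S["img"][130:170,335:385],(400,320),interpolation=cv2.INTER_CUBIC).__class__ and cv2.copyMakeBorder(cv2.resize(S["img"][130:170,335:385],(400,320),interpolation=cv2.INTER_CUBIC),0,80,0,0,0)])
cv2.imwrite("pics/block.png",im)
```

```text
fence/stop top
[298.8 196.3] ctr [0.5561 0.041 ] sides 0.0915 0.0188 yaw deg -7.6
[289.8 176.4] ctr [0.6168 0.0669] sides 0.0175 0.045 yaw deg 82.6
block top
[411.4 214.2] ctr [ 0.4918 -0.2807] sides 0.0622 0.1053 yaw deg 9.9
[411.5 214.1] ctr [ 0.492  -0.2809] sides 0.0643 0.1067 yaw deg 9.9
[411.5 214.1] ctr [ 0.492  -0.2809] sides 0.0643 0.1067 yaw deg 9.9
[411.5 214.1] ctr [ 0.492  -0.2809] sides 0.0643 0.1067 yaw deg 9.9
[411.5 214.1] ctr [ 0.492  -0.2809] sides 0.0643 0.1067 yaw deg 9.9
[411.5 214.1] ctr [ 0.492  -0.2809] sides 0.0643 0.1067 yaw deg 9.9
corners [[0.6577, 0.2027], [0.6317, -0.0081], [0.4744, 0.0113], [0.5016, 0.2209]] ctr [0.5663 0.1067] [np.float64(0.212), np.float64(0.159), np.float64(0.211), np.float64(0.157)]
screws [[0.6448, 0.1956], [0.6194, 0.0079], [0.4909, 0.025], [0.5162, 0.2143]] ctr [0.5678 0.1107] [np.float64(0.189), np.float64(0.13), np.float64(0.191), np.float64(0.13)]
fencetopmid side [0.5519 0.0498 0.032 ]
wingtop mid side [0.5705 0.1746 0.08  ]
hole side [ 0.493  -0.2868  0.055 ]
wing top [0.58   0.1719 0.075 ] jawtop [0.5665 0.1208 0.034 ]
```

View pics/block.png

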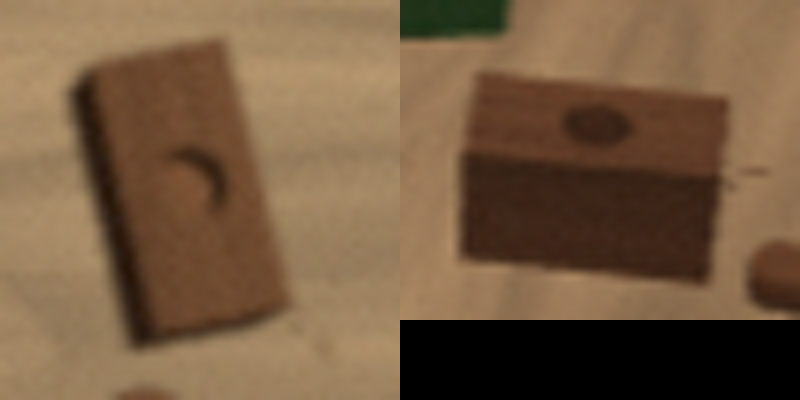

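Brown grained block confirmed in both views. Its top face is centred at about (413.5,213) in the top view, and its hole sits at (359.5,145) in the side view. The jig estimates agree: yaw about -7.5°, origin about (0.562, 0.075).

```bash
cat >> h.py <<'E'
from scipy.spatial.transform import Rotation as Ro
def quat(yaw,flip=0):   # tool down, jaws open along y of a frame turned by yaw
    z=np.array([-np.sin(yaw),np.cos(yaw),0])*(-1 if flip else 1);y=np.array([0,0,-1.])
    return Ro.from_matrix(np.c_[np.cross(y,z),y,z]).as_quat()
def tcp(x,y,zg): return np.array([x,y,zg+.180])
JY=np.radians(-7.5);J0=np.array([.562,.075])
def jig(x,y): return J0+np.array([np.cos(JY)*x-np.sin(JY)*y,np.sin(JY)*x+np.cos(JY)*y])
E
python3 - <<'E'
from bench import r
from h import *
T=r.capture("top")
P=np.array([ray(T,(390+u/8-.5,190+v/8-.5),.055)[:2] for u,v in[(97,68),(222,40),(290,305),(152,335)]])
print(P.round(4),P.mean(0).round(4))
for a,b in((3,0),(2,1)):d=P[b]-P[a];print(np.hypot(*d),np.degrees(np.arctan2(d[1],d[0])))
for a,b in((0,1),(3,2)):d=P[a]-P[b];print(np.hypot(*d),np.degrees(np.arctan2(d[1],d[0]))-90)
for f in(0,1):
    for n,p,y in(("blk",P.mean(0),np.radians(10)),("jig",jig(0,.005),JY)):
        q=r.ik(tcp(*p,.25),quat(y,f));print(f,n,None if q is None else np.round(q,2))
    for t in np.arange(0,-3.3,-.4):
        q=r.ik(tcp(*jig(0,.1),.071),quat(JY+t,f));print(f,round(t,1),None if q is None else np.round(q,2))
E
```

```text
[[ 0.5392 -0.2557]
 [ 0.5484 -0.3013]
 [ 0.4518 -0.319 ]
 [ 0.4423 -0.2694]] [ 0.4954 -0.2863]
0.09783268917092323 8.05393433798578
0.09816393766387992 10.387758328298522
0.04654840808862822 11.428995299043663
0.05052648982522462 10.879320403799952
0 blk [ 0.92  0.29 -0.61  1.78  0.18  1.13  1.99]
0 jig [ 0.41  0.33 -0.82  1.78  0.26  1.14  0.95]
0 0.0 [ 0.27  0.65 -0.9   1.86  0.63  0.94  0.52]
0 -0.4 [ 0.25  0.64 -0.87  1.86  0.61  0.93  0.14]
0 -0.8 [ 0.23  0.63 -0.84  1.86  0.58  0.92 -0.25]
0 -1.2 [ 0.21  0.62 -0.81  1.86  0.56  0.91 -0.63]
0 -1.6 [ 0.25  0.64 -0.88  1.86  0.61  0.93 -1.07]
0 -2.0 [ 0.24  0.64 -0.86  1.86  0.6   0.93 -1.46]
0 -2.4 [ 0.16  0.59 -0.74  1.86  0.51  0.88 -1.79]
0 -2.8 [ 0.05  0.55 -0.59  1.87  0.4   0.84 -2.1 ]
0 -3.2 [-0.02  0.53 -0.49  1.87  0.33  0.82 -2.44]
1 blk [ 0.47  0.24 -0.07  1.81  0.02  1.1  -1.  ]
1 jig [ 0.25  0.28 -0.6   1.79  0.18  1.12 -2.12]
1 0.0 [-0.01  0.53 -0.5   1.87  0.34  0.82 -2.39]
1 -0.4 [-0.88  0.57  0.64  1.93 -0.46  0.8  -2.09]
1 -0.8 [-1.11  0.74  1.01  1.94 -0.8   0.93 -2.19]
1 -1.2 [-1.19  0.89  1.2   1.94 -0.98  1.06 -2.44]
1 -1.6 [ 0.35  0.72 -1.03  1.85  0.73  1.01  1.98]
1 -2.0 [ 0.35  0.72 -1.03  1.85  0.73  1.01  1.58]
1 -2.4 [ 0.35  0.72 -1.03  1.85  0.73  1.01  1.18]
1 -2.8 [ 0.28  0.67 -0.93  1.86  0.65  0.95  0.84]
1 -3.2 [ 0.26  0.65 -0.89  1.86  0.62  0.94  0.46]
```

Run:
```python
from bench import r
from h import *
import cv2
p=(.495,-.286);Q=quat(np.radians(10))
r.move_to(tcp(*p,.20),Q)
r.move_straight(tcp(*p,.10),rate=.15)
hit=r.move_straight(tcp(*p,.048),rate=.08,stop_force=6)
o=r.get_obs();print(hit,o["time"],o["eef_pos"],o["contact_force"])
if not hit:
    r.gripper_close();o=r.get_obs();print(o["opening"],o["contact_force"],o["ft_torque"])
    r.move_straight(tcp(*p,.20),rate=.15);o=r.get_obs();print(o["time"],o["opening"],o["contact_force"])
    r.move_to(tcp(*jig(-.010,.005),.20),quat(JY));o=r.get_obs();print(o["time"],o["eef_pos"],o["contact_force"],o["ft_torque"])
T=r.capture("top");S=r.capture("side")
cv2.imwrite("pics/held.png",np.hstack([cv2.resize(T["img"][120:260,220:360],(400,400)),cv2.resize(S["img"][120:300,220:400],(400,400))]))
```

```text
False 3.6917 [ 0.49521164 -0.28596705  0.22812278] [-0.26592947 -0.82336812  0.08801633]
0.049406750538506364 [-1.24500432 -1.25034835  1.81100622] [-0.05407681 -0.11199976 -0.01213063]
5.6083 0.049976848984827155 [-0.50703128  0.61483522 -1.0263651 ]
7.0 [0.55296838 0.08006993 0.37972509] [-0.61104842 -0.30045242 -1.69102853] [-0.04823759 -0.10805291  0.02540413]
```

View pics/held.png

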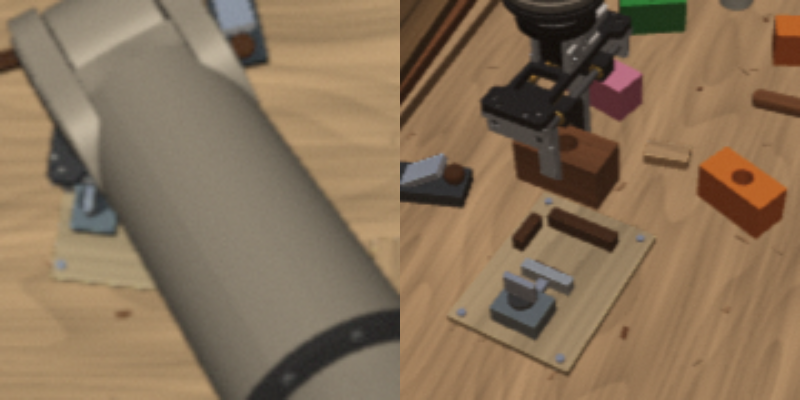

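Held squarely (opening 50 mm) and parallel to the jig. Now lower it well short of the stop, with force guards, then slide it to the stop.

Run:
```python
from bench import r
from h import *
import cv2
def st(m):
    o=r.get_obs();p=o["eef_pos"];d=p[:2]-J0;c,s=np.cos(JY),np.sin(JY)
    print(m,round(o["time"],2),"jig",np.round([c*d[0]+s*d[1],-s*d[0]+c*d[1]],4),"zg",round(p[2]-.18,4),"F",o["contact_force"].round(1),"M",o["ft_torque"].round(2));return o
r.move_to(tcp(*jig(-.016,.005),.13),quat(JY));st("above")
r.move_straight(tcp(*jig(-.016,.005),.090),rate=.1)
hit=r.move_straight(tcp(*jig(-.016,.005),.056),rate=.025,stop_force=5)
o=st(("down",hit));z=o["eef_pos"][2]-.18
if hit and z<.066:
    r.move_straight(tcp(*jig(-.016,.005),z+.0015),rate=.02);st("lift")
    hit=r.move_straight(tcp(*jig(.016,.005),z+.0015),rate=.025,stop_force=6);o=st(("slide",hit))
S=r.capture("side")
cv2.imwrite("pics/slid.png",cv2.resize(S["img"][170:300,220:350],(600,600),interpolation=cv2.INTER_CUBIC))
```

```text
above 7.48 jig [-0.0158  0.0046] zg 0.1301 F [ 0.5  1.1 -2.2] M [ 0.03 -0.2   0.03]
('down', True) 9.12 jig [-0.016  0.005] zg 0.0599 F [-1.   0.   4.7] M [ 0.07 -0.08 -0.02]
lift 9.37 jig [-0.016  0.005] zg 0.0614 F [-0.9  0.2 -1.6] M [ 0.11 -0.1  -0.01]
('slide', True) 10.12 jig [0.0007 0.0049] zg 0.0608 F [ 0.1 -0.5 -1.5] M [ 0.07 -0.14  0.06]
```

View pics/slid.png

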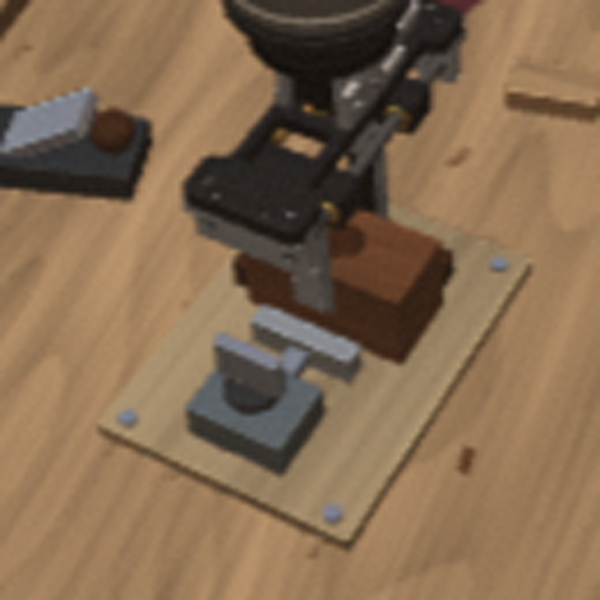

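The side view shows the block between fence and jaw, with its far end at the stop bar (240,265). I'll push once more to confirm contact, lower it and let go.

```bash
cat >> h.py <<'E'
def st(r,m):
    o=r.get_obs();p=o["eef_pos"];d=p[:2]-J0;c,s=np.cos(JY),np.sin(JY)
    print(m,round(o["time"],2),"jig",np.round([c*d[0]+s*d[1],-s*d[0]+c*d[1]],4),"zg",round(p[2]-.18,4),"F",o["contact_force"].round(1),"M",o["ft_torque"].round(3));return o
E
python3 - <<'E'
from bench import r
from h import *
import cv2
hit=r.move_straight(tcp(*jig(.012,.005),.0612),rate=.02,stop_force=8);o=st(r,("push",hit))
x,y,_=o["eef_pos"]
hit=r.move_straight(tcp(x,y,.056),rate=.02,stop_force=4);st(r,("lower",hit))
r.let_go();st(r,"open")
r.move_straight(tcp(x,y,.13),rate=.15)
r.move_to(tcp(*jig(0,.1),.20),quat(JY));st(r,"over wing")
S=r.capture("side")
cv2.imwrite("pics/placed.png",cv2.resize(S["img"][170:300,220:350],(600,600),interpolation=cv2.INTER_CUBIC))
# wing top in side view: light grey top at z=.08
E
```

```text
('push', True) 10.43 jig [0.001  0.0048] zg 0.0602 F [ 0.7  0.4 -3. ] M [ 0.026 -0.168 -0.001]
('lower', True) 10.63 jig [0.0013 0.0048] zg 0.059 F [ 0.2 -0.8  4.4] M [ 0.008 -0.424 -0.099]
open 11.47 jig [0.0009 0.0047] zg 0.0587 F [1.4 0.9 0.2] M [ 0.023 -0.1    0.011]
over wing 12.63 jig [-0.0003  0.1006] zg 0.1993 F [-0.1 -0.8 -0.8] M [ 0.047 -0.139  0.032]
```

View pics/placed.png

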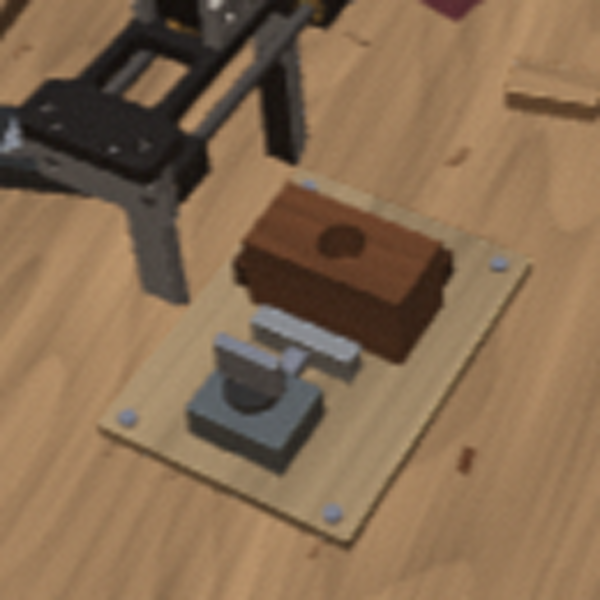

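Run:
```python
from bench import r
from h import *
S=r.capture("side");c,s=np.cos(JY),np.sin(JY)
for n,u,v,z in(("hole",342,240,.067),("wingtop",253,350,.08),("stop top L corner",234,265,.032),("jawtop mid",303,333,.034),("screw",128,418,.013),("screw",333,514,.013),("screw",499,265,.013)):
    p=ray(S,(220+u/4.615-.5,170+v/4.615-.5),z)[:2]-J0;print(n,np.round([c*p[0]+s*p[1],-s*p[0]+c*p[1]],4))
```

```text
hole [-0.0005  0.0036]
wingtop [-0.0032  0.0984]
stop top L corner [0.0618 0.0231]
jawtop mid [0.0006 0.048 ]
screw [0.0653 0.1284]
screw [-0.0647  0.1291]
screw [-0.0658 -0.0602]
```

Block seated: hole at jig (-0.5, 3.6) mm, flat and released. Now grip the wing and check the side forces.

```bash
cat >> h.py <<'E'
def avg(r,n=12):
    F=[];M=[]
    for _ in range(n):
        r.dwell(.01);o=r.get_obs();F.append(o["contact_force"]);M.append(o["ft_torque"])
    return np.mean(F,0).round(2),np.mean(M,0).round(3),np.std(M,0)[2].round(3)
E
python3 - <<'E'
from bench import r
from h import *
p=jig(-.001,.1)
hit=r.move_straight(tcp(*p,.11),rate=.15,ori=quat(JY))
hit=r.move_straight(tcp(*p,.0715),rate=.06,stop_force=6);st(r,("down",hit));print("open",avg(r))
if not hit:
    r.gripper_close();o=st(r,"closed");print(o["opening"],o["q"].round(3));print(avg(r))
    for k in range(3):
        q=r.get_obs()["q"].copy();q[6]-=.1;r.move_j(q);print(r.get_obs()["time"],avg(r),r.get_obs()["q"][6].round(3))
    st(r,"end")
E
```

```text
('down', False) 14.28 jig [-0.0009  0.1002] zg 0.0716 F [ 0.9 -0.1  1.2] M [ 0.04  -0.157 -0.009]
open (array([-0.2 ,  0.33,  0.1 ]), array([ 0.051, -0.137,  0.017]), np.float64(0.021))
closed 15.63 jig [-0.0009  0.0996] zg 0.0715 F [-0.6 -4.   2.1] M [-0.819  0.182 -0.116]
0.008682703366602837 [ 0.113  0.57  -0.673  1.869  0.459  0.863  0.651]
(array([-1.45, -3.91,  3.14]), array([-0.896,  0.193, -0.108]), np.float64(0.017))
15.9833 (array([-0.41, -1.31,  1.45]), array([-0.28 , -0.017, -0.024]), np.float64(0.028)) 0.553
16.3333 (array([ 0.43, -0.11, -0.17]), array([-0.019, -0.19 , -0.003]), np.float64(0.024)) 0.457
16.6833 (array([ 0.97,  0.69, -1.14]), array([ 0.233, -0.376, -0.008]), np.float64(0.031)) 0.361
end 16.78 jig [-0.0009  0.1   ] zg 0.0715 F [ 0.8  1.1 -1.1] M [ 0.278 -0.377 -0.025]
```

Run:
```python
from bench import r
from h import *
q=r.get_obs()["q"].copy()
for k in range(9):
    q[6]-=.1;r.move_j(q);m0=np.mean([r.get_obs()["ft_torque"][2] for _ in range(3)]);F,M,s=avg(r);print(round(q[6],3),F,M,"imm",m0.round(3))
o=st(r,"end");print(o["q"].round(3),o["opening"])
```

```text
0.261 [ 1.56  1.18 -2.02] [ 0.421 -0.537  0.001] imm -0.014
0.161 [ 3.11  3.43 -3.81] [ 0.939 -0.949 -0.005] imm -0.041
0.061 [ 4.14  4.4  -5.14] [ 1.165 -1.2    0.01 ] imm 0.008
-0.039 [ 5.08  5.03 -6.45] [ 1.316 -1.43   0.031] imm -0.021
-0.139 [ 6.09  5.61 -7.31] [ 1.458 -1.665  0.015] imm 0.012
-0.239 [ 7.    6.31 -8.39] [ 1.569 -1.927  0.027] imm 0.113
-0.339 [ 8.04  6.5  -9.29] [ 1.674 -2.138  0.041] imm -0.01
-0.439 [  9.13   6.87 -10.26] [ 1.755 -2.404  0.029] imm 0.064
-0.539 [ 10.05   7.13 -11.27] [ 1.822 -2.687  0.045] imm 0.055
end 19.93 jig [-0.0002  0.1006] zg 0.0717 F [  9.7   7.3 -10.6] M [ 1.81  -2.699  0.061]
[ 0.113  0.571 -0.673  1.867  0.459  0.861 -0.536] 0.009004154172547256
```

Side force is building up because of a small axis offset. I'll relieve it by shifting the TCP with the force, keeping the yaw.

Run:
```python
from bench import r
from h import *
def yaw_tilt(o):
    R=Ro.from_quat(o["eef_rot"]).as_matrix();return np.arctan2(-R[0,2],R[1,2]),R[:,1]
o=r.get_obs();a,y=yaw_tilt(o);print("turn",a-JY,"axis",y.round(4))
tgt=o["eef_pos"].copy()
for k in range(5):
    F,M,_=avg(r,6);print(F,M)
    if np.abs(F).max()<2.5:break
    tgt=tgt+np.clip(F*6e-5,-8e-4,8e-4)
    r.move_straight(tgt,rate=.01,ori=quat(a))
o=st(r,"end");print(avg(r),yaw_tilt(o),o["q"].round(3),o["opening"])
```

```text
turn -1.1868826280994331 axis [ 0.0022  0.002  -1.    ]
[  9.9    7.05 -11.35] [ 1.834 -2.703  0.025]
[-0.08  1.86  5.69] [ 0.386 -0.05  -0.018]
[0.5  1.77 3.5 ] [ 0.405 -0.276  0.004]
[1.12 1.03 1.41] [ 0.293 -0.416  0.034]
end 20.96 jig [0.0003 0.1013] zg 0.0715 F [1.6 0.2 1.1] M [ 0.32  -0.379  0.034]
(array([0.86, 1.03, 1.37]), array([ 0.299, -0.401,  0.014]), np.float64(0.027)) (np.float64(-1.3176978096778507), array([-6.68355036e-05, -1.20121789e-04, -9.99999991e-01])) [ 0.111  0.573 -0.673  1.865  0.46   0.865 -0.537] 0.008866172479923268
```

Run:
```python
from bench import r
from h import *
import cv2
S=r.capture("side");cv2.imwrite("pics/turn.png",cv2.resize(S["img"][190:280,240:330],(600,600),interpolation=cv2.INTER_CUBIC))
```

```text
(no output)
```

View pics/turn.png

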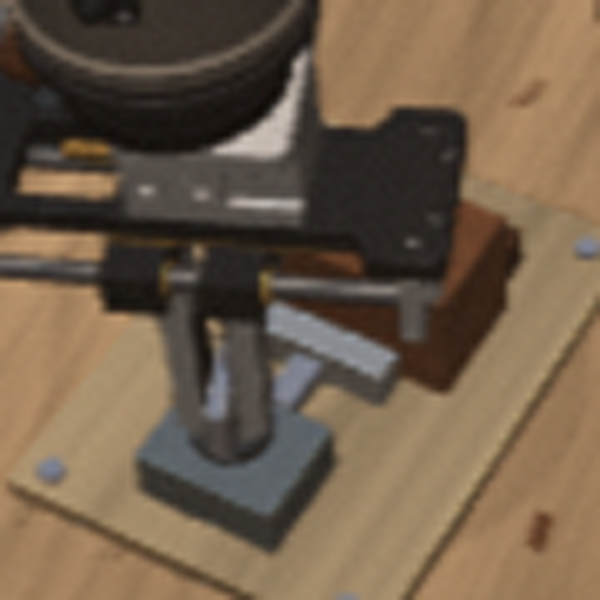

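The wing has turned with the gripper and the jaw (330,345 in the crop) has moved out to the block. Continue in small steps, watching Mz.

```bash
cat > turn.py <<'E'
import sys
from bench import r
from h import *
n,step,lim=int(sys.argv[1]),float(sys.argv[2]),float(sys.argv[3])
q=r.get_obs()["q"].copy()
q[6]=float(sys.argv[4]) if len(sys.argv)>4 else q[6]
F,M,s=avg(r,15);print("start",q[6].round(3),F,M,r.get_obs()["tau"][6].round(3))
for k in range(n):
    q[6]-=step;r.move_j(q);m0=r.get_obs();F,M,s=avg(r,15)
    print(q[6].round(3),F,"Mz",M[2],"imm",m0["ft_torque"][2].round(3),"tau7",m0["tau"][6].round(3),r.get_obs()["tau"][6].round(3))
    if M[2]>lim: break
o=st(r,"end")
E
python3 turn.py 8 .05 .09
```

```text
start -0.537 [1.08 1.09 1.37] [ 0.242 -0.423  0.01 ] -0.014
-0.587 [1.98 1.29 1.1 ] Mz 0.067 imm 0.054 tau7 -0.762 -0.075
-0.637 [ 3.46  1.63 -0.23] Mz 0.071 imm 0.047 tau7 -0.75 -0.07
-0.687 [ 4.97  1.53 -1.22] Mz 0.069 imm 0.083 tau7 -0.669 -0.092
-0.737 [ 5.58  1.67 -1.48] Mz 0.079 imm 0.098 tau7 -0.55 -0.1
-0.787 [ 6.03  1.93 -1.9 ] Mz 0.094 imm 0.052 tau7 -0.556 -0.107
end 23.11 jig [0.0006 0.1013] zg 0.0716 F [ 6.1  2.1 -1.5] M [ 0.454 -1.658  0.068]
```

```bash
python3 turn.py 6 .05 .125 -.787
```

```text
start -0.787 [ 6.21  1.85 -2.19] [ 0.432 -1.655  0.1  ] -0.093
-0.837 [ 4.97  1.63 -1.7 ] Mz 0.083 imm 0.063 tau7 -0.618 -0.099
-0.887 [ 5.41  1.53 -2.13] Mz 0.091 imm 0.097 tau7 -0.556 -0.106
-0.937 [ 5.95  1.5  -2.74] Mz 0.091 imm 0.063 tau7 -0.557 -0.107
-0.987 [ 6.8   1.84 -3.29] Mz 0.093 imm 0.028 tau7 -0.558 -0.109
-1.037 [ 7.17  1.65 -3.65] Mz 0.091 imm 0.141 tau7 -0.558 -0.109
-1.087 [ 7.69  1.82 -3.8 ] Mz 0.101 imm 0.092 tau7 -0.559 -0.11
end 25.48 jig [0.001  0.1012] zg 0.0716 F [ 7.1  2.7 -3.8] M [ 0.382 -2.063  0.107]
```

Is the ~0.11 plateau free running or slip? I'll check how far the jaw has actually moved in the image.

```bash
cat > jaw.py <<'E'
from bench import r
from h import *
import sys
S=r.capture("side");g=cv2.cvtColor(S["img"],cv2.COLOR_BGR2GRAY)
np.save(sys.argv[1],S["img"])
c=lambda x,y,z:proj(S,[*jig(x,y),z])
# corner of jaw top on -x side, visible: track bright jaw mask right end
for f in (["pics/turn_full"] if 0 else []) : pass
a=c(-.032,.048,.034);b=c(-.032,.0445,.034);print("3.5mm of travel = px",(b-a).round(2))
x,y=np.round(c(-.026,.045-float(sys.argv[2]),.034)).astype(int);print("expected",x,y)
im=S["img"].astype(int)
cv2.imwrite("pics/%s.png"%sys.argv[1],cv2.resize(S["img"][190:280,240:330],(600,600),interpolation=cv2.INTER_CUBIC))
E
python3 jaw.py j1 .0104
python3 - <<'E'
import cv2,numpy as np
a=cv2.imread("pics/turn.png");b=cv2.imread("pics/j1.png");p=cv2.imread("pics/placed.png")
# 600/90=6.67 scale; jaw right end in turn.png around (300..405, 320..405)
t=cv2.cvtColor(a[325:410,300:410],6);g=cv2.cvtColor(b[260:450,240:450],6)
R=cv2.matchTemplate(g,t,cv2.TM_CCOEFF_NORMED);_,v,_,l=cv2.minMaxLoc(R);print("shift px",(l[0]+240-300)/6.667,(l[1]+260-325)/6.667,v)
t=cv2.cvtColor(a[215:395,430:530],6);g=cv2.cvtColor(b[180:430,390:570],6)
R=cv2.matchTemplate(g,t,cv2.TM_CCOEFF_NORMED);_,v,_,l=cv2.minMaxLoc(R);print("block shift px",(l[0]+390-430)/6.667,(l[1]+180-215)/6.667,v)
cv2.imwrite("pics/cmp.png",np.hstack([a[180:460,200:580],b[180:460,200:580]]))
E
```

```text
3.5mm of travel = px [ 0.69 -0.99]
expected 297 242
shift px -6.899655017249137 -4.4997750112494375 0.3845690190792084
block shift px 0.14999250037498124 -0.14999250037498124 0.9883686304092407
```

View pics/cmp.png

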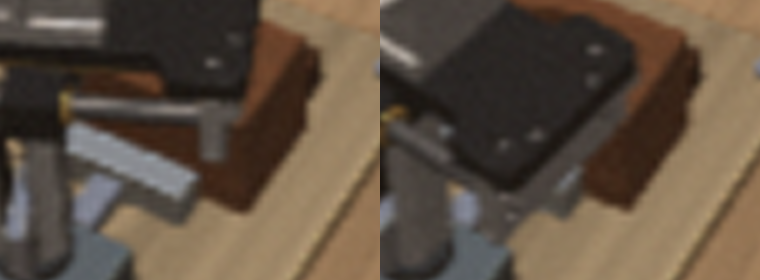

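Jaw is mostly hidden and the block has not shifted, so it cannot be clamped yet (it still stands about 3 mm off the fence). Continue, tracking both block shift and torque.

```bash
cat > turn2.py <<'E'
import sys
from bench import r
from h import *
n,step,q0,lim=int(sys.argv[1]),float(sys.argv[2]),float(sys.argv[3]),float(sys.argv[4])
U=lambda im:cv2.GaussianBlur(cv2.resize(im,None,fx=10,fy=10,interpolation=cv2.INTER_CUBIC),(0,0),4)
P=cv2.imread("pics/placed.png");P=cv2.resize(P,(130,130),interpolation=cv2.INTER_AREA)
ref=np.zeros((400,640,3),np.uint8);ref[170:300,220:350]=P
def shift(im,x0=309,y0=217,x1=321,y1=248):
    t=U(ref[y0:y1,x0:x1]);g=U(im[y0-4:y1+4,x0-4:x1+4])
    _,v,_,l=cv2.minMaxLoc(cv2.matchTemplate(g,t,cv2.TM_CCOEFF_NORMED));return (l[0]-40)/10,(l[1]-40)/10,round(v,3)
if __name__=="__main__":
    print("turn",shift(np.load("j1.npy")) if 1 else 0)
    q=r.get_obs()["q"].copy();q[6]=q0
    for k in range(n):
        q[6]-=step;r.move_j(q);F,M,s=avg(r,12);t7=np.mean([r.get_obs()["tau"][6]])
        print(q[6].round(3),F,"Mz",M[2],"tau7",t7.round(3),"blk",shift(r.capture("side")["img"]))
        if -t7>lim: break
    st(r,"end")
E
ls *.npy; python3 turn2.py 5 .05 -1.087 .135
```

```text
j1.npy
turn (0.2, -0.2, 0.996)
-1.137 [ 5.37  1.46 -2.35] Mz 0.09 tau7 -0.117 blk (0.2, -0.2, 0.996)
-1.187 [ 5.8   1.47 -2.95] Mz 0.096 tau7 -0.121 blk (0.3, -0.3, 0.995)
-1.237 [ 6.49  1.17 -3.03] Mz 0.081 tau7 -0.122 blk (0.3, -0.4, 0.995)
-1.287 [ 6.87  1.15 -3.29] Mz 0.09 tau7 -0.122 blk (0.3, -0.4, 0.994)
-1.337 [ 7.44  0.86 -3.45] Mz 0.076 tau7 -0.123 blk (0.3, -0.4, 0.993)
end 27.53 jig [0.0013 0.1011] zg 0.0716 F [ 6.9  0.5 -3. ] M [ 0.17  -1.923  0.151]
```

```bash
python3 turn2.py 8 .04 -1.337 .14
```

```text
turn (0.2, -0.2, 0.996)
-1.377 [ 5.22  1.23 -2.05] Mz 0.108 tau7 -0.125 blk (0.4, -0.5, 0.993)
-1.417 [ 5.61  1.24 -2.27] Mz 0.104 tau7 -0.127 blk (0.5, -0.6, 0.991)
-1.457 [ 5.94  0.82 -2.27] Mz 0.119 tau7 -0.127 blk (0.5, -0.7, 0.99)
-1.497 [ 6.04  1.01 -2.47] Mz 0.118 tau7 -0.128 blk (0.5, -0.7, 0.989)
-1.537 [ 6.71  0.8  -2.65] Mz 0.118 tau7 -0.128 blk (0.5, -0.7, 0.989)
-1.577 [ 6.84 -0.02 -2.79] Mz 0.114 tau7 -0.128 blk (0.5, -0.7, 0.988)
-1.617 [ 7.35  0.12 -2.98] Mz 0.103 tau7 -0.128 blk (0.6, -0.8, 0.987)
-1.657 [ 7.3  -0.14 -3.  ] Mz 0.222 tau7 -0.234 blk (0.6, -0.8, 0.986)
end 30.73 jig [0.0017 0.1008] zg 0.0716 F [ 6.9  0.9 -3. ] M [ 1.000e-03 -1.927e+00  2.120e-01]
```

Clamping began (0.128 → 0.234). Two more small steps to see the plateau.

```bash
python3 turn2.py 3 .04 -1.657 .5
```

```text
turn (0.2, -0.2, 0.996)
-1.697 [ 5.35  1.04 -1.95] Mz 0.225 tau7 -0.23 blk (0.6, -0.8, 0.987)
-1.737 [ 5.73  1.1  -2.35] Mz 0.21 tau7 -0.231 blk (0.6, -0.8, 0.987)
-1.777 [ 6.12  0.6  -2.22] Mz 0.22 tau7 -0.231 blk (0.6, -0.8, 0.987)
end 31.93 jig [0.0018 0.1006] zg 0.0716 F [ 5.6  1.2 -2. ] M [ 0.166 -1.474  0.233]
```

```bash
python3 turn2.py 1 .04 -1.777 .5
python3 - <<'E'
from bench import r
from h import *
from turn2 import shift
r.let_go();o=st(r,"open");p=o["eef_pos"]
r.move_straight([p[0],p[1],.33],rate=.12)
r.move_to([.30,-.45,.45],quat(0));st(r,"away")
S=r.capture("side");T=r.capture("top");print(shift(S["img"]))
cv2.imwrite("pics/final.png",np.hstack([cv2.resize(S["img"][170:300,220:350],(400,400),interpolation=cv2.INTER_CUBIC),cv2.resize(T["img"][150:240,230:320],(400,400),interpolation=cv2.INTER_CUBIC)]))
E
```

```text
turn (0.2, -0.2, 0.996)
-1.817 [ 4.99  1.14 -1.7 ] Mz 0.2 tau7 -0.229 blk (0.6, -0.8, 0.986)
end 32.33 jig [0.0019 0.1006] zg 0.0716 F [ 5.3  0.  -2.3] M [ 0.278 -1.315  0.202]Traceback (most recent call last):
  File "<stdin>", line 3, in <module>
  File "turn2.py", line 4, in <module>
    n,step,q0,lim=int(sys.argv[1]),float(sys.argv[2]),float(sys.argv[3]),float(sys.argv[4])
                      ~~~~~~~~^^^
IndexError: list index out of range
```

Run:
```python
from bench import r
from h import *
r.let_go();o=st(r,"open");p=o["eef_pos"]
r.move_straight([p[0],p[1],.33],rate=.12)
r.move_to([.30,-.45,.45],quat(0));st(r,"away")
S=r.capture("side");T=r.capture("top")
cv2.imwrite("pics/final.png",np.hstack([cv2.resize(S["img"][170:300,220:350],(400,400),interpolation=cv2.INTER_CUBIC),cv2.resize(T["img"][150:240,230:320],(400,400),interpolation=cv2.INTER_CUBIC)]))
```

```text
open 33.67 jig [0.0018 0.1006] zg 0.0716 F [-0.1 -0.7 -0.7] M [-0.014 -0.044 -0.062]
away 37.92 jig [-0.191  -0.5545] zg 0.2699 F [-0.2  0.5 -0.4] M [ 0.028 -0.164  0.015]
```

View pics/final.png

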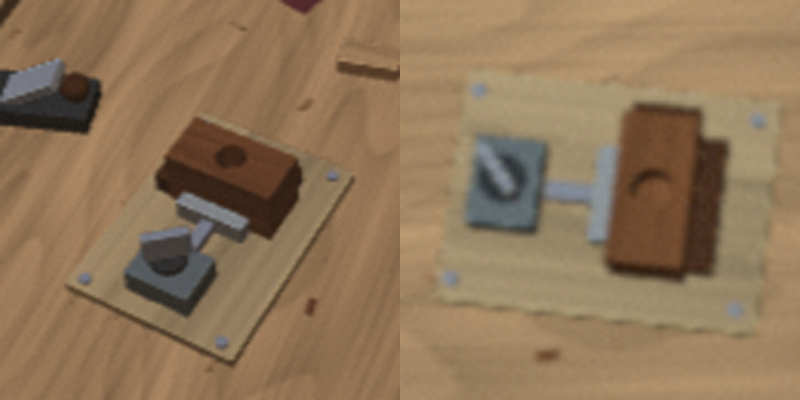

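The final views show the block flat between jaw and fence, its end at the stop, the jaw on the block and the wing free of the gripper. Handing in.

Run:
```python
from bench import r
from h import *
S=r.capture("side");p=ray(S,(220+231/3.077-.5,170+157/3.077-.5),.067)[:2]-J0;c,s=np.cos(JY),np.sin(JY);print("hole jig",c*p[0]+s*p[1],-s*p[0]+c*p[1])
r.finish_job()
```

```text
hole jig -0.0010444962331061722 -0.00041638480357406217
the job is handed in; nothing more can be done
```

The brown bored block is clamped in the jig, the thumbscrew was stopped soon after the clutch slipped, and the job is handed in at about 38 s of the 72 s. `finish_job` gives no verdict, so the points below are my own checks.

- **Placing:** I lowered the block 16 mm short of the end stop, slid it up to the stop under a force limit, pressed it down gently and let go.
- **Tightening:** I turned the wing clockwise by about 2.47 rad. The torque jumped from 0.13 to 0.23 N m and stayed there for four more steps of 0.04 rad. That puts the clutch slip at about 0.16 to 0.20 rad, inferred from torque and angle, not read directly. I then let go and moved the arm away.
- **Final position:** The hole lies at about x -1.0 mm, y -0.4 mm in the jig frame, with the camera good to about 2 mm. The pictures show the block flat, against the fence and the stop, with the jaw on it. I did not check the positions of all the bystanders; nothing in the views suggests any was touched.

**Checks that disagreed:**
- My estimate of the screw axis was off by about 1 to 2 mm. The side force on the wing built up to about 10 N in x, 7 N in y and 11 N in z before I shifted the gripper to relieve it. It stayed below about 8 N after that.
- During the first part of the turn the torque read close to zero, below the free-running value given. Camera pictures then confirmed that the wing, jaw and block were really moving.

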